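# Stamp the notched bar in the spring marking press

### The job

Two small spring marking presses stand on the worktop: one has a notched square steel bar lying in its nest, the other a round steel test block. Stamp the bar: push the head of its press straight down to the stop, hold it there for a moment, then let it spring all the way back up, with the bar still lying in its nest. Do not press the head of the press with the round block.

Things in the scene. Friction and masses are not known exactly. Their poses are not given: they have to be found in the camera images.
- bar_head (a point): Centre of the flat top of the head (black mushroom knob, 40 mm wide, 18 high) of the press with the notched bar. Highest part of the press: 126 mm above the worktop at rest, 106 at the stop; this point moves with it. Below it a grey arm, up to 88 mm high, runs back to a column 46 mm behind the plunger axis (frame x, within 0.4 rad of world x). Grey base 100 x 74 x 12 mm, fixed to the worktop.
- bar_plunger (a joint): Downward travel in m of that head: 0 at rest (up), 0.020 at its hard stop. A spring pushes back with about 2 N at rest, rising to about 7 N at the stop, and returns the head when it is let go.
- block_plunger (a joint): The same travel for the other press, of the same grey kind and size with an equal black head; its nest is a round cup holding a round steel test block 50 mm across, 12 mm thick. It must stay up. The heads are at least 140 mm apart; which press stands on the left varies.
- notched_bar: The steel bar to be stamped, 10 x 10 x 55 mm, a small notch in one long face. It lies loose in the slot of its press's nest, straight below that head, crosswise to the arm, its ends showing on either side. Origin: centre of its underside, 16 mm above the worktop; long axis y. (A like bar on the open worktop is only a bystander.)
Things that resemble listed ones, but are neither listed nor needed, are in the scene too. Leave any red look-alike of the part that bears bar_head alone.

How it is judged (in metres and radians):
On the way:
1. the head over the notched bar is held down at its stop (value of joint bar_plunger above 0.0175 m), for 0.2 s.
At the end, for the whole second after the job is handed in: The head over the notched bar has been down to its stop (17.5 of 20 mm or more, for 0.2 s) and is back up (within 3 mm), and the bar lies at rest in its nest (centre within 12 mm of the plunger axis, not lifted more than 8 mm) (value of joint bar_plunger below 0.003 m and horizontal distance between notched_bar and bar_head below 0.012 m and height (world z) of notched_bar below 0.024 m and linear speed of notched_bar below 0.02 m/s); the robot touches nothing.
It fails at once if the head of the press with the round block is pressed (more than 5 mm) (value of joint block_plunger above 0.005 m).
It also fails if it takes over 29 s, if anything falls off the work surface, if the arm or the gripper's body presses on something with over 40 N, if the wrist force passes 120 N, or if a joint passes its speed limit or range.

### The arm

A 6-joint arm with a two-finger parallel gripper is mounted at the origin on the work surface; the furniture and walls round the work are solid. World frame = base frame: x ahead of the robot, y to its left, z up, the work surface at z = 0. Lengths are in mm, angles in rad, forces in N, time in s.
With the tool pointing down it reaches from about 400 to 925 mm from the base axis. Payload 12.5 kg.
Tool frame: the origin (TCP) lies between the finger pads; the fingertips stand 14 mm ahead of it and the grasp point (between the pads) lies 5 mm behind it; x points along the fingers, y is the direction in which the jaws open and shut, and the axes are right-handed (so a half turn about x gives the same grasp; the last joint's range is limited). The gripper opens to 95 mm and grips with 3 to 60 N. Pads are 20 mm wide; open, the fingers measure 119 mm over their backs; the gripper's body (75 mm by 180 mm) begins 59 mm behind the grasp point.
Start: joints at [-1.269, 0.491, 1.559, -0, 1.092, -0.106], TCP at [247.893, -573.755, 228.661] pointing down, gripper open.
Joint ranges: [-3.1, 3.1], [-0.84, 2.19], [0.05, 2.79], [-1.13, 4.28], [0.06, 2.93], [-2.69, 2.69]. Speed limits (rad/s): [2.22, 2.22, 2.79, 3.14, 3.14, 3.14].

### API

Orientations are given as [roll, pitch, yaw] about the fixed x, y, z axes, in that order (R = Rz(yaw) Ry(pitch) Rx(roll)).
In Python, from cell import env, cams gives the robot as it stands.
- The arm moves only by the tool carry_out, never from a script. Its arguments are lists of equal length, an entry for each row: "grip": the closure, from -1 (fully open) to 1 (shut); "linear": the shift along the tool's x, y, z scaled (see below), a list of three; "turn": the turn about the tool's x scaled (see below). In form: {"grip": [grip, ...], "linear": [[tx, ty, tz], ...], "turn": [turn, ...]}. A call has 1 to 5 rows; each row shifts and turns the commanded pose from where the row before left it, along the tool's axes as they then stand; what a row does not reach is not made up. The controller multiplies each number of a shift by 0.5 m and each number of a turn by 180 degrees. A row lasts 1/10 s, in which the tool goes at most 50 mm and 8.59 degrees, less where a joint would pass 70% of its speed; a pose out of reach is approached as far as the arm can. A call with a number of a shift or a turn outside -1 to 1 is refused whole. A call with a gripper value outside its range is refused whole. The fingers move at their own pace and stop on an object; the grip force is fixed at half the most. Time passes only in rows, so rows that do not move let the fingers close. It gives the time, the measured TCP pose, the force and the opening at its end, in the units of the state.
- env.state(): the state, without advancing time (a new reading comes with each control period).
- cams.read_camera(name): name is "scene" or "side" or "wrist"; returns the picture (420x560x3 uint8, blue, green, red); there is no depth.
- cams.camera_info(name): a dict with "fx", "fy", "cx", "cy" (pixels), "view" (4x4, takes a point from world to camera coordinates). Camera axes: x right, y down, z forward; pixel columns grow to the right and rows downward; lengths in mm; the calibration is good to about 2 mm. A picture is of the moment at which its call begins: read the wrist's pose just before it. camera_info takes no time and is no camera call; for the wrist camera it gives the pose at the moment of the call.
- env.job_done(): hands the job in, once; it reports no verdict.
The state is a dict: "t": time; "joints": joint angles; "qvel": joint speeds; "tau": joint torques, N m; "eef_pos": TCP position; "tcp_rot": TCP orientation; "ft_force": force on the tool from outside, world axes, zero at the start; "moment": the same for the moment, N m; "opening": opening from 0.0 (shut) to 1.0 (fully open).
Only numpy, scipy, OpenCV 4.12 (cv2) and the standard library are available. Lean on these libraries where they do the work, as an engineer would, in place of code of your own. Each camera call takes 0.05 s, during which the arm holds its last target. There are 200 camera calls.

## Working session

There is one attempt and no reset: what is moved stays moved. The work goes in short steps, Python scripts to look and compute and a tool call to move; the robot and the scene stay as the last step left them, time stands still between calls to the robot, and variables do not carry over. Pictures are saved under pics/ and viewed, about 8 in all and at most 12, crops included, and the job is handed in when it is done.

Besides the shell and the picture viewer there is one more tool, called after ">>>" in YAML: its name, and indented under it one key for each argument. carry_out: Moves the arm, as the interface text tells. Shifts and turns lie within -1 to 1; 1 stands for 0.5 m of shift or 180 degrees of turn. Its arguments: {"type":"object","properties":{"grip":{"type":"array"},"linear":{"type":"array"},"turn":{"type":"array"}},"required":["grip","linear","turn"]}

```bash
mkdir -p pics; python3 - <<'E'
from cell import env,cams
import cv2,numpy as np
for n in("scene","side"):
    cv2.imwrite(f"pics/{n}1.png",cams.read_camera(n))
    i=cams.camera_info(n);print(n,i["fx"],i["cx"],i["cy"],np.round(i["view"],3).tolist())
s=env.state();print(s["t"],s["eef_pos"],s["tcp_rot"],s["opening"])
E
```

```text
scene 492.8850437958468 270.6914072991438 205.94307338260083 [[-0.773, -0.635, -0.011, 490.634], [-0.528, 0.653, -0.543, 131.915], [0.352, -0.413, -0.84, 872.85], [0.0, 0.0, 0.0, 1.0]]
side 518.9331507620045 271.6931238998997 202.19070802935602 [[0.727, 0.687, -0.002, -472.576], [0.58, -0.615, -0.534, -63.457], [-0.368, 0.387, -0.846, 1326.32], [0.0, 0.0, 0.0, 1.0]]
0.1 [ 247.83476001 -573.56850968  228.15709978] [-1.69085583  1.56989255  1.85849261] 0.9997997260329192
```

View pics/scene1.png

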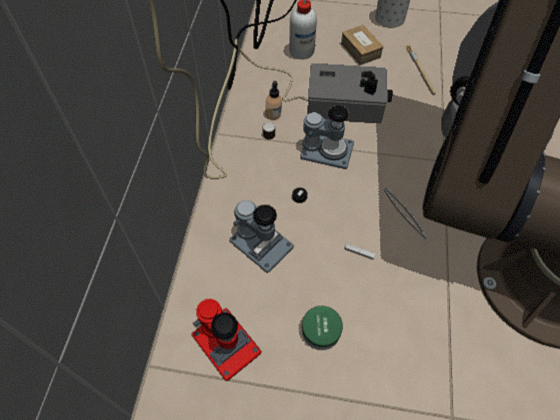

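View pics/side1.png

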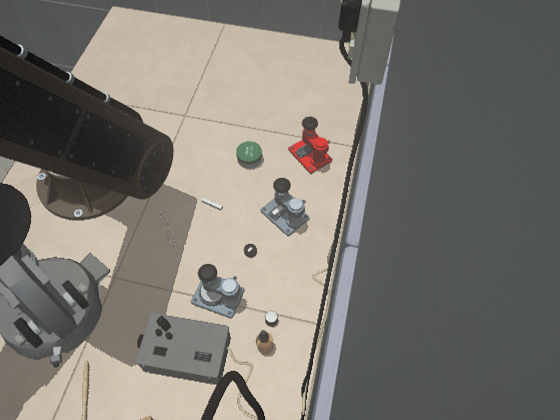

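Scene view: there are black heads at (264,214) on a grey press, at (338,114) on a grey press with a round light disc, and at (224,326) on the red look-alike. In the side view these are at (282,185), (207,272) and (309,123). I'll confirm with an enlarged crop.

```bash
python3 - <<'E'
import cv2,numpy as np
a=cv2.imread("pics/scene1.png");b=cv2.imread("pics/side1.png")
r=lambda im,x,y:cv2.resize(im[y:y+75,x:x+100],None,fx=4,fy=4,interpolation=cv2.INTER_CUBIC)
cv2.imwrite("pics/crop1.png",np.vstack([np.hstack([r(a,215,195),r(b,240,170)]),np.hstack([r(a,285,95),r(b,170,255)])]))
E
```

```text
(no output)
```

View pics/crop1.png

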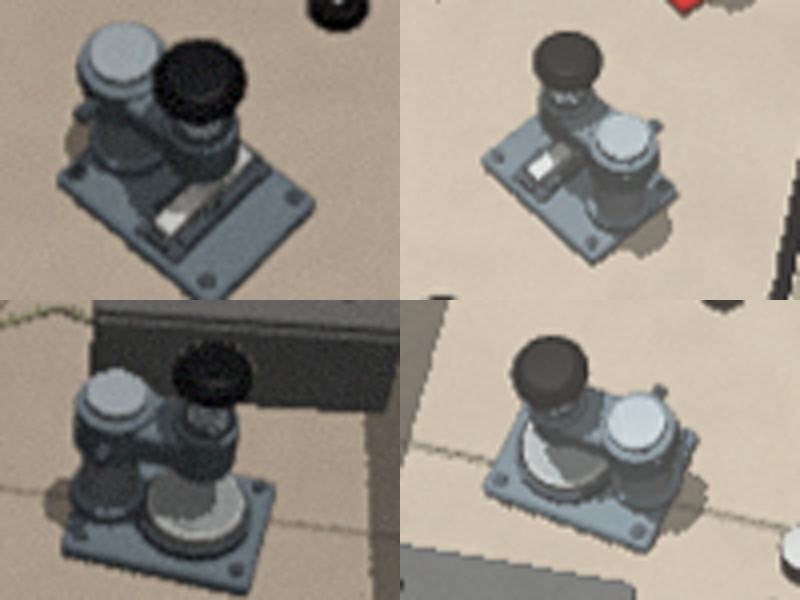

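The top row is the press with the square bar in a slot, bright ends showing, so it is the target. The bottom row has the round block and is forbidden. Next I'll triangulate the knob silhouette centres, which should be at z≈117.

```bash
python3 - <<'E'
from cell import env,cams
import cv2,numpy as np
P=[]
for n in("scene","side"):
    i=cams.camera_info(n);K=np.array([[i["fx"],0,i["cx"]],[0,i["fy"],i["cy"]],[0,0,1]]);P.append(K@np.array(i["view"])[:3])
def tri(a,b):
    X=cv2.triangulatePoints(P[0],P[1],np.array(a,float),np.array(b,float)).ravel();X=X[:3]/X[3]
    return X,[(lambda q:np.round(q[:2]/q[2]-c,1))(p@np.r_[X,1]) for p,c in zip(P,(a,b))]
def onz(k,uv,z):
    p=P[k];A=np.c_[p[:,0],p[:,1],-np.array([*uv,1])];return np.linalg.solve(A,-(p[:,2]*z+p[:,3]))[:2]
for n,a,b in(("bar",(265,215.5),(281.9,185.5)),("barcol",(246,208),(295.5,204.5)),("block",(338,113.5),(207.5,273)),("red",(224.5,326),(309.5,123.5))):
    print(n,*tri(a,b), onz(0,a,117),onz(1,b,117))
E
```

```text
bar [430.01849549 264.93291334 113.84887942] [array([-1.,  0.]), array([-0.6, -0. ])] [427.50422428 265.31623224] [432.52440992 264.30091744]
barcol [476.23257197 261.47884905  87.40825815] [array([-0.7,  0. ]), array([-0.5,  0. ])] [461.61480903 273.96982742] [488.65848791 247.77097833]
block [466.92909625   2.40174541 115.69105122] [array([-0.6,  0.1]), array([-0.5, -0.1])] [465.44545681   2.6033591 ] [468.4121241    2.72955277]
red [354.68473391 446.78389298 113.1133361 ] [array([-0.7,  0. ]), array([-0.4,  0. ])] [352.74846386 446.93507979] [357.34659535 444.72986316]
```

Bar head is at about (430,265). The measured height of 114–117 is right, and the column cap measures 46 mm from it as specified, so this holds. The block head is at (467,2), 265 mm away. Next, tool axes for the moves.

```bash
cat > st.py <<'E'
from cell import env
import numpy as np,sys
from scipy.spatial.transform import Rotation as R
s=env.state();M=R.from_euler("xyz",s["tcp_rot"]).as_matrix()
print(np.round(M,4).tolist(),s["t"],s["eef_pos"],s["ft_force"])
p=np.array(s["eef_pos"])
for w in eval(sys.argv[1]):
    w=np.array(w,float);d=M.T@(w-p);print(w,np.round(d/500,4),np.linalg.norm(d));p=w
E
python3 st.py "[(300,-500,290),(450,-300,290),(520,-100,290),(530,100,290),(430,265,200),(430,265,145)]"
```

```text
[[-0.0003, 0.3966, -0.918], [0.0009, -0.918, -0.3966], [-1.0, -0.0009, -0.0001]] 0.1 [ 247.83476001 -573.56850968  228.15709978] [ 0.52430409 -0.30071319 -0.73650393]
[ 300. -500.  290.] [-0.1236 -0.0938 -0.1541] 109.35301635878434
[ 450. -300.  290.] [ 3.000e-04 -2.482e-01 -4.340e-01] 250.00000000000003
[ 520. -100.  290.] [ 3.000e-04 -3.117e-01 -2.871e-01] 211.89620100417093
[530. 100. 290.] [ 3.000e-04 -3.593e-01 -1.770e-01] 200.24984394500788
[430. 265. 200.] [ 0.1803 -0.3821  0.0528] 212.89668856043775
[430. 265. 145.] [1.1e-01 1.0e-04 0.0e+00] 55.00000000000001
```

>>> carry_out:
  grip: [1, 1, 1, 1, 1]
  linear:
    - [-0.06, -0.045, -0.065]
    - [-0.06, -0.045, -0.065]
    - [0, -0.049, -0.085]
    - [0, -0.049, -0.085]
    - [0, -0.049, -0.085]
  turn: [0, 0, 0, 0, 0]

```text
t: 0.6
eef_pos: [378.3, -386.9, 288.7]
tcp_rot: [1.954, 1.571, -0.78]
ft_force: [0.2, 0.1, -0.4]
opening: 0.637
```

>>> carry_out:
  grip: [1, 1, 1, 1, 1]
  linear:
    - [0, -0.049, -0.085]
    - [0, -0.049, -0.085]
    - [0, -0.072, -0.066]
    - [0, -0.072, -0.066]
    - [0, -0.072, -0.066]
  turn: [0, 0, 0, 0, 0]

```text
t: 1.1
eef_pos: [484.5, -169.5, 288.5]
tcp_rot: [-0.664, 1.57, 2.886]
ft_force: [0.1, -0.7, 0.8]
opening: 0.216
```

```bash
python3 st.py "[(520,-100,290),(530,100,290),(430,265,200),(430,265,145)]"
```

```text
[[-0.0003, 0.3965, -0.918], [0.0001, -0.918, -0.3965], [-1.0, -0.0002, 0.0002]] 1.1 [ 484.50208356 -169.54303191  288.45776556] [ 0.05457722 -0.67815133  0.80906839]
[ 520. -100.  290.] [-0.0031 -0.0995 -0.1203] 78.09426256957622
[530. 100. 290.] [ 0.     -0.3593 -0.177 ] 200.2498439450079
[430. 265. 200.] [ 0.1801 -0.3822  0.0527] 212.89668856043772
[430. 265. 145.] [ 0.11  0.   -0.  ] 55.00000000000001
```

>>> carry_out:
  grip: [1, 1, 1, 1, 1]
  linear:
    - [0, -0.08, -0.055]
    - [0, -0.08, -0.055]
    - [0, -0.085, -0.045]
    - [0, -0.085, -0.045]
    - [0, -0.085, -0.04]
  turn: [0, 0, 0, 0, 0]

```text
t: 1.6
eef_pos: [512.0, 68.6, 288.5]
tcp_rot: [-0.172, 1.571, -2.906]
ft_force: [0.1, 0.3, 0.1]
opening: 0.004
```

>>> carry_out:
  grip: [1, 1, 1, 1, 1]
  linear:
    - [0, -0.09, 0.01]
    - [0, -0.09, 0.01]
    - [0, -0.09, 0.01]
    - [0, 0, 0]
    - [0, 0, 0]
  turn: [0, 0, 0, 0, 0]

```text
t: 2.1
eef_pos: [444.4, 185.2, 288.6]
tcp_rot: [1.386, 1.571, -1.346]
ft_force: [-0.2, -0.1, 0.0]
opening: 0.008
```

```bash
python3 st.py "[(430,265,200),(430,265,145)]"
```

```text
[[0.0001, 0.3987, -0.9171], [-0.0003, -0.9171, -0.3987], [-1.0, 0.0003, 0.0001]] 2.1 [444.43000841 185.1806429  288.60532737] [-0.17836035 -0.06175512  0.0069176 ]
[430. 265. 200.] [ 0.1772 -0.158  -0.0372] 120.12601278850812
[430. 265. 145.] [ 0.11 -0.   -0.  ] 55.0
```

>>> carry_out:
  grip: [1, 1, 1, 1, 1]
  linear:
    - [0, -0.08, -0.018]
    - [0, -0.078, -0.019]
    - [0.09, 0, 0]
    - [0.085, 0, 0]
    - [0, 0, 0]
  turn: [0, 0, 0, 0, 0]

```text
t: 2.6
eef_pos: [429.3, 262.7, 197.0]
tcp_rot: [0.041, 1.562, -2.694]
ft_force: [-0.4, -0.6, 0.9]
opening: -0.0
```

>>> carry_out:
  grip: [1, 1, 1]
  linear:
    - [0.06, 0, 0]
    - [0.03, 0, 0]
    - [0, 0, 0]
  turn: [0, 0, 0]

```text
t: 2.9
eef_pos: [431.1, 263.5, 156.1]
tcp_rot: [0.108, 1.569, -2.627]
ft_force: [-0.0, -0.0, 0.4]
opening: 0.006
```

```bash
python3 st.py "[(430,265,145),(430,265,119)]"; python3 - <<'E'
from cell import cams
import cv2,numpy as np
a=cams.read_camera("scene");b=cams.read_camera("side")
r=lambda im,x,y:cv2.resize(im[y:y+150,x:x+100],None,fx=4,fy=4,interpolation=cv2.INTER_CUBIC)
cv2.imwrite("pics/crop2.png",np.hstack([r(a,215,130),r(b,235,95)]))
E
```

```text
[[-0.0015, 0.3952, -0.9186], [-0.0008, -0.9186, -0.3952], [-1.0, 0.0002, 0.0017]] 2.9 [431.13109036 263.52130502 156.08186411] [-0.03385299 -0.04813715  0.38365305]
[430. 265. 145.] [ 0.0222 -0.0036  0.0009] 11.237153397334792
[430. 265. 119.] [ 0.052  -0.     -0.0001] 26.0
```

View pics/crop2.png

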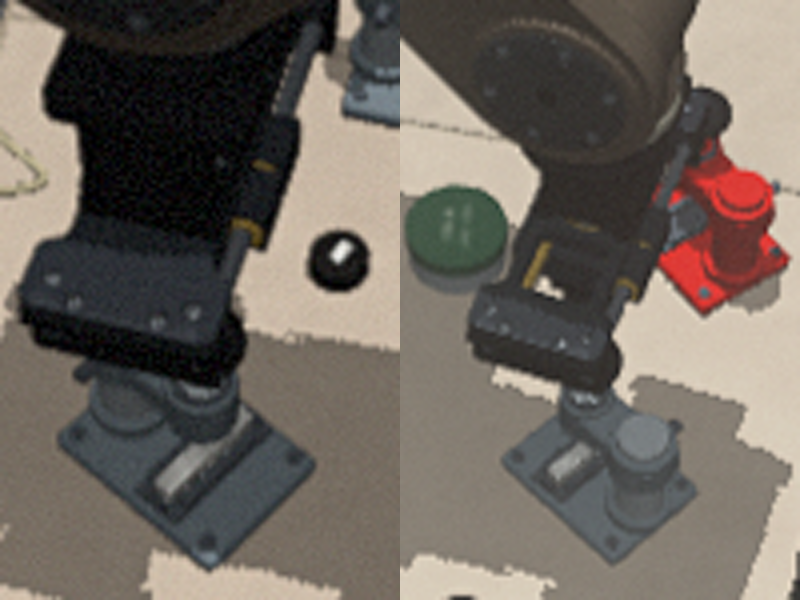

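The knob edge is visible at crop (240,345) left and (615,365) right, and a black gripper block covers most of it. I'll overlay the TCP, tip and knob projections to check where the tip really is.

```bash
python3 - <<'E'
from cell import env,cams
import cv2,numpy as np
from scipy.spatial.transform import Rotation as R
s=env.state();M=R.from_euler("xyz",s["tcp_rot"]).as_matrix();p=np.array(s["eef_pos"])
pts=[(p,(0,255,0)),(p+M[:,0]*14,(0,255,255)),(np.array([430,265,126]),(0,0,255)),(p+M[:,1]*40-M[:,0]*64,(255,255,0)),(p-M[:,1]*40-M[:,0]*64,(255,0,255))]
out=[]
for n,x,y in(("scene",205,130),("side",230,95)):
    im=cams.read_camera(n);i=cams.camera_info(n);im=cv2.convertScaleAbs(im,alpha=2.0,beta=25)
    c=cv2.resize(im[y:y+120,x:x+100],None,fx=4,fy=4,interpolation=cv2.INTER_CUBIC)
    for X,col in pts:
        q=np.array(i["view"])[:3]@np.r_[X,1];u=i["fx"]*q[0]/q[2]+i["cx"];v=i["fy"]*q[1]/q[2]+i["cy"]
        cv2.drawMarker(c,(int((u-x+.5)*4),int((v-y+.5)*4)),col,0,14,2)
    out.append(c)
w=cams.read_camera("wrist");w=cv2.resize(w,(400,300));w=np.vstack([w,np.zeros((180,400,3),np.uint8)])
cv2.imwrite("pics/ov.png",cv2.resize(np.hstack(out+[w]),(800,320)))
cv2.imwrite("pics/ov.png",np.vstack([np.hstack([cv2.resize(o,(400,480)) for o in out])]))
cv2.imwrite("pics/w.png",w[:300])
E
```

```text
(no output)
```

View pics/ov.png

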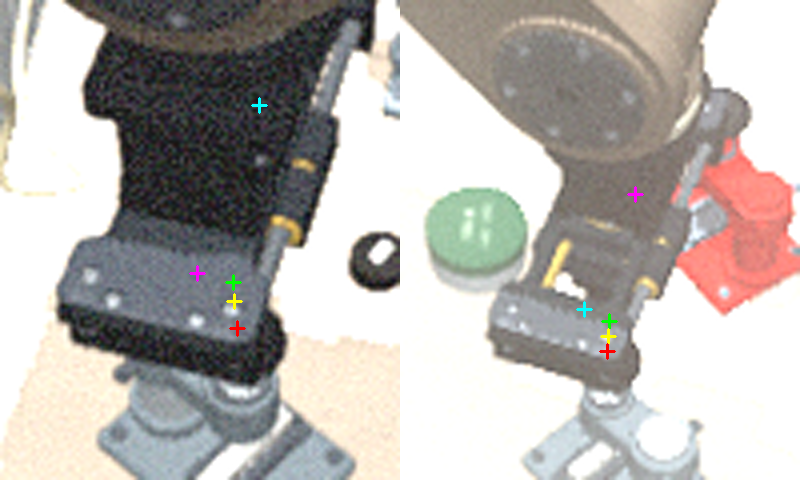

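View pics/w.png

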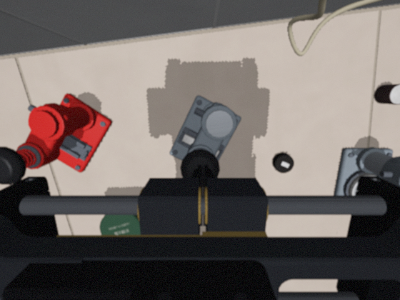

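Yellow (tip) lies straight above red (knob top) in both views, and red agrees with the visible knob edges. The wrist view shows the closed jaws in line with the knob, so I'll press down gently.

>>> carry_out:
  grip: [1, 1, 1]
  linear:
    - [0.02, -0.003, 0.001]
    - [0.01, 0, 0]
    - [0, 0, 0]
  turn: [0, 0, 0]

```text
t: 3.45
eef_pos: [429.1, 265.5, 140.4]
tcp_rot: [0.048, 1.57, -2.686]
ft_force: [0.2, 1.2, 0.1]
opening: 0.007
```

>>> carry_out:
  grip: [1, 1, 1, 1]
  linear:
    - [0.01, 0, 0]
    - [0.01, 0, 0]
    - [0, 0, 0]
    - [0, 0, 0]
  turn: [0, 0, 0, 0]

```text
t: 3.85
eef_pos: [429.4, 265.6, 131.1]
tcp_rot: [-0.097, 1.571, -2.831]
ft_force: [-0.8, 0.5, 5.0]
opening: 0.006
```

Spring force is 5 N at about 9 mm of travel, which matches the spring. On to the stop.

>>> carry_out:
  grip: [1, 1, 1, 1]
  linear:
    - [0.01, 0, 0]
    - [0.01, 0, 0]
    - [0, 0, 0]
    - [0, 0, 0]
  turn: [0, 0, 0, 0]

```text
t: 4.25
eef_pos: [429.5, 265.6, 121.4]
tcp_rot: [3.121, 1.571, 0.388]
ft_force: [-2.3, 0.0, 7.8]
opening: 0.005
```

>>> carry_out:
  grip: [1, 1, 1]
  linear:
    - [0.003, 0, 0]
    - [0, 0, 0]
    - [0, 0, 0]
  turn: [0, 0, 0]

```text
t: 4.55
eef_pos: [429.5, 265.7, 120.3]
tcp_rot: [3.136, 1.57, 0.402]
ft_force: [-2.3, -0.6, 10.7]
opening: 0.001
```

>>> carry_out:
  grip: [1, 1, 1, 1, 1]
  linear:
    - [0.002, 0, 0]
    - [0, 0, 0]
    - [0, 0, 0]
    - [0, 0, 0]
    - [0, 0, 0]
  turn: [0, 0, 0, 0, 0]

```text
t: 5.05
eef_pos: [429.6, 265.7, 120.1]
tcp_rot: [3.12, 1.569, 0.386]
ft_force: [-6.3, -0.5, 22.4]
opening: 0.007
```

The force has risen to 22 N while the height stays at 120.1 mm (tips at 106), so this is the hard stop, held for about 0.5 s. Now I'll release gently.

>>> carry_out:
  grip: [1, 1, 1, 1, 1]
  linear:
    - [-0.01, 0, 0]
    - [-0.015, 0, 0]
    - [-0.02, 0, 0]
    - [-0.03, 0, 0]
    - [-0.06, 0, 0]
  turn: [0, 0, 0, 0, 0]

```text
t: 5.55
eef_pos: [428.7, 265.1, 185.6]
tcp_rot: [0.091, 1.567, -2.643]
ft_force: [-0.1, -0.2, 0.3]
opening: 0.004
```

>>> carry_out:
  grip: [1, 1, 1, 1, 1]
  linear:
    - [-0.09, 0, 0]
    - [-0.09, 0, 0]
    - [0, 0.08, 0]
    - [0, 0.08, 0]
    - [0, 0, 0]
  turn: [0, 0, 0, 0, 0]

```text
t: 6.05
eef_pos: [462.2, 189.2, 276.5]
tcp_rot: [1.95, 1.57, -0.787]
ft_force: [-0.5, -0.7, 0.1]
opening: 0.005
```

```bash
python3 - <<'E'
from cell import cams,env
import cv2,numpy as np
a=cams.read_camera("scene");b=cams.read_camera("side")
r=lambda im,x,y:cv2.resize(im[y:y+100,x:x+100],None,fx=4,fy=4,interpolation=cv2.INTER_CUBIC)
cv2.imwrite("pics/fin.png",np.hstack([r(a,215,175),r(b,240,150)]))
print(env.state()["ft_force"])
E
```

```text
[-0.30807775  0.63634667  0.73889892]
```

View pics/fin.png

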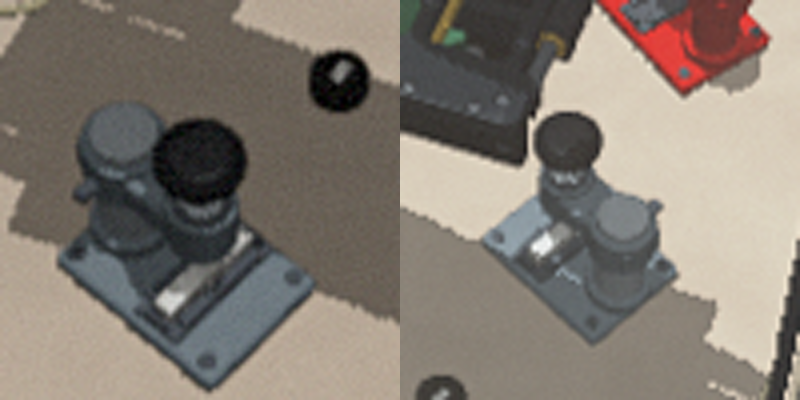

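The head is back at its rest position: scene crop (200,162) and side crop (568,142), the same as before pressing. The bar is still in its slot and the gripper is clear, so I'm handing in.

```bash
python3 -c "
from cell import env
print(env.job_done())"
```

```text
the job is handed in; nothing more can be done
None
```

I stamped the notched bar and handed the job in at about 6 s; the hand-in gives no verdict. I pushed that press's head straight down with the closed fingertips.

- **At the stop:** the TCP reached 120.1 mm (fingertips at 106 mm). The force rose from 8 N to 22 N while the height hardly changed, so this was the hard stop, held for about 0.5 s.
- **After release:** the last pictures show the head back at its rest position and the bar still in its slot. The gripper was clear of everything, with a force reading of about 1 N or less, which is noise.
- **Other presses:** I made no move to press the round-block press or the red look-alike. I did not take a separate closing picture of either.

None of the checks failed. The two cameras placed the target head's x position about 5 mm apart. I aimed at the value between them, well within the 40 mm head.

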